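# Unclamp the milled block and hold it up level

### The arm

A 6-joint arm with a two-finger parallel gripper is mounted at the origin on a cart in front of the work surface, level with it; the furniture and walls round the work are solid. World frame = base frame: x ahead of the robot, y to its left, z up, the work surface at z = 0. Lengths are in m, angles in rad, forces in N, time in s.
With the tool pointing down it reaches from about 0.375 to 0.925 m from the base axis. Payload 5.7 kg.
Tool frame: the origin (TCP) lies at the very end of the fingers, on their centre line; the grasp point (between the pads) lies 19 mm behind it (bot.pinch_z is the distance from the TCP to the grasp point, in m); x points along the fingers, y is the direction in which the jaws open and shut, and the axes are right-handed (so a half turn about x gives the same grasp; the last joint's range is limited). The gripper opens to 85 mm and grips with 20 to 120 N. Pads are 22 mm wide; open, the fingers measure 114 mm over their backs; the gripper's body (76 mm by 85 mm) begins 54 mm behind the grasp point. The pads swing forward as they close: fully open they stand 13 mm farther back than shut.
Start: joints at [1.045, 0.359, 1.51, -0, 1.272, -0.115], TCP at [0.24, 0.55, 0.231] pointing down, gripper open.
Joint ranges: [-2.97, 2.97], [-1.01, 2.36], [0.21, 2.38], [-0.96, 4.11], [0.2, 2.71], [-2.98, 2.98]. Speed limits (rad/s): [2.39, 2.39, 3.14, 3.14, 3.14, 3.14].

### API

Orientations are given as a rotation vector (axis times angle).
In Python, from station import bot gives the robot as it stands. The module is installed in compiled form; this text tells all that it offers.
- The arm moves only by the tool move_arm, never from a script. Its argument "plan" is a list that holds one entry, the list of rows, each a list of 6 numbers: the shift along the tool's x, y, z in units of 30 mm (1.0 is 30 mm), then the turn, a rotation vector about the tool's x, y, z in units of 5 degrees (1.0 is 5 degrees). In form: [[[tx, ty, tz, wx, wy, wz], ...]]. A call has exactly 10 rows; each row shifts and turns the commanded pose from where the row before left it, along the tool's axes as they then stand; what a row does not reach is not made up. A row lasts 1/8 s, in which the tool goes at most 62.5 mm and 10.7 degrees, less where a joint would pass 70% of its speed; a pose out of reach is approached as far as the arm can. A call is refused whole if a number of a shift passes 1 or a number of a turn 1, either way. A call with a gripper value outside its range is refused whole. "grip" is the finger opening in mm, from 0 to 85.4, set as the call begins (left out, the last holds). The fingers move at their own pace and stop on an object; "force" is the grip in N (left out, the last holds). Time passes only in rows, so rows that do not move let the fingers close, or fill a call up. It gives the time, the measured TCP pose, the force and the opening at its end, in the units of the state.
- bot.get_state(): the state, without advancing time (a new reading comes with each control period).
- bot.get_image(name): name is "scene" or "top" or "wrist"; returns a dict with "pixels" (400x640x3 uint8, blue, green, red), "fx", "fy", "cx", "cy" (pixels), "k1" (the pictures are not rectified: a ray, as slopes to the right and down, at radius r is drawn at 1 + k1 r^2 times it, then the intrinsics apply), "xyz" and "orientation" of the camera in the world; the wrist camera has in their place "hand_eye" (4x4, takes a point from camera to tool coordinates, whose origin is the TCP and whose axes are the tool frame's). Camera axes: x right, y down, z forward; pixel columns grow to the right and rows downward; lengths in m; the calibration is good to about 2 mm. A picture is of the moment at which its call begins: read the wrist's pose just before it. There is no depth.
- bot.sign_off(): hands the job in, once; it reports no verdict.
Trained networks look in a picture, given as the dict that the camera call returned (one of the last four; its "shot" number tells which), for a name from the list of things; names that differ only in an ending like _2 or _b are one class to them, and where a whole thing is asked for, a point or a joint stands for the part that bears it (a point fixed in the world has none). Each returns a list of dicts, best first, with "conf" (0 to 1); they miss things now and then, are a little off and sometimes report something else, mostly with a low value. They report only what shows in the picture. A call takes as long as a camera call.
- bot.spot_in(picture, target): "xyz" ([x, y, z] in m, in the coordinates of the camera as it stood for that picture, good to about 4 mm: the middle of the surface that is visible of it).
- bot.outline_of(picture, target): "mask" (400x640 bool, what is visible of it).
- bot.landmark_of(picture, target): "xyz" ([x, y, z] in m, in the coordinates of the camera as it stood for that picture, good to about 4 mm: a listed point, or the origin of a listed thing).
The state is a dict: "time": time; "joints": joint angles; "joint_vel": joint speeds; "effort": joint torques, N m; "tool_pos": TCP position; "ee_rot": TCP orientation; "force": force on the tool from outside, world axes, zero at the start; "wrist_torque": the same for the moment, N m; "gripper_width": finger opening in m.
Only numpy, scipy, OpenCV 4.12 (cv2) and the standard library are available. Lean on these libraries where they do the work, as an engineer would, in place of code of your own. Each camera call takes 0.05 s, during which the arm holds its last target.

### The job

The milled aluminium block in the bench vise is finished. Slide the vise's jaw back by its orange grip until it is open by at least 3 cm, leave it open, then lift the block straight up out of the vise, keeping it level, and finish holding it in the gripper, still and level, straight above its seat with its underside at least 10 cm above the vise bed. Do not push the other things on the worktop about; the program ends while the block is still held in the air.

Things in the scene. Friction and masses are not known exactly. Their poses are not given: they have to be found in the camera images.
- vise: grey bench vise fixed to the worktop; its place and yaw differ each time. Origin on the worktop under the middle of the block's seat, z up. Fixed jaw at its +y (y 30 to 61 mm, 62 mm high), sliding jaw on its -y side, both 40 mm wide in x. The steel bed, 36 mm wide in x, has its top 36 mm above the worktop; foot plate 80 mm wide in x, 14 mm high (bolt heads 18), from y -132 to +64 mm
- vise_jaw (a joint): opening of the sliding jaw, m: 0 closed on the block (it starts at 0 to 0.002), 0.045 fully open at its stop; it moves along the vise's -y, with about 4 N of friction, and stays where left. The jaw is 59 mm high below its grip; closed, its face is at y -30.5 mm and its lip reaches 5 mm over the block's foot, so the block cannot come up before the jaw is back by 8 mm
- jaw_grip (a point): point on the orange upright grip on top of the sliding jaw: a fin 14 mm thick (vise x), 26 mm long (vise y), from 62 to 104 mm above the worktop. The point is on its centre line, 84 mm above the worktop; with the jaw closed it is 58 mm from the vise's origin toward the vise's -y. Axes as the vise's. Can be pinched from above across its thickness
- block_center (a point): centre, half-way up, of the loose milled aluminium block (0.18 to 0.35 kg, 46 mm high) standing on the vise bed, this point 59 mm above the worktop at the start, axes as the vise's, z up. Foot 42 (x) x 60 (y) x 8 mm high; body above it 42 (x) x 46 (y) x 38 mm, pocket and four holes in its top. Its two flat x faces, 42 mm apart, are free of the jaws: grip there
- multimeter: yellow and black pocket multimeter lying on the worktop, 128x68x37 mm, origin at the centre of its underside; a bystander
- brush: wooden cleaning brush lying on the worktop, 15x148x8 mm, origin at the centre of its underside; a bystander
- side_cutters: side cutters with red handles lying on the worktop, 53x129x14 mm, origin at the centre of its underside; a bystander
- tape_black: roll of black tape lying flat on the worktop, 63x65x19 mm, origin at the centre of its underside; a bystander
- block: the same milled block as a body; origin at the centre of its underside, axes parallel to those of block_center

How it is judged:
On the way, in this order (a step that is already met when the one before it is completed fails the run):
1. the jaw is open by 28 mm or more, with the block still on its seat (value of joint vise_jaw above 0.028 m and z of block_center in the frame of vise below 0.07 m), for 0.2 s.
2. the block is lifted clear of the vise in the fingers, level (z of block_center in the frame of vise above 0.09 m and contact force between the fingers and block above 1 N and angle between block_center's own z axis and vertical below 0.2 rad), for 0.2 s.
At the end, for the whole second after the job is handed in: The jaw is open by 28 mm or more; the block is held in the fingers, carried by nothing else, its underside at least 95 mm above the vise bed, its centre within 60 mm sideways of straight above its seat, tilted less than 0.1 rad, and still (below 20 mm/s and 0.15 rad/s) (value of joint vise_jaw above 0.028 m and z of block_center in the frame of vise above 0.154 m and horizontal distance between block_center and vise below 0.06 m and angle between block_center's own z axis and vertical below 0.1 rad and linear speed of block below 0.02 m/s and angular speed of block below 0.15 rad/s and contact force between the fingers and block above 1 N and contact force between block and vise below 0.1 N); the arm keeps its last pose, push and grip.
It fails at once if the block is tipped by more than 0.35 rad (angle between block_center's own z axis and vertical above 0.35 rad).
It fails at once if the multimeter is moved by more than 30 mm (distance of multimeter from where it was at the start of the episode above 0.03 m).
It fails at once if the brush is moved by more than 30 mm (distance of brush from where it was at the start of the episode above 0.03 m).
It fails at once if the side cutters is moved by more than 30 mm (distance of side_cutters from where it was at the start of the episode above 0.03 m).
It fails at once if the tape black is moved by more than 30 mm (distance of tape_black from where it was at the start of the episode above 0.03 m).
It also fails if it takes over 45 s, if anything falls off the work surface, if the arm or the gripper's body presses on something with over 40 N, if the wrist force passes 120 N, or if a joint passes its speed limit or range.

## Working session

There is one attempt and no reset: what is moved stays moved. The work goes in short steps, Python scripts to look and compute and a tool call to move; the robot and the scene stay as the last step left them, time stands still between calls to the robot, and variables do not carry over. Pictures are saved under pics/ and viewed, and the job is handed in when it is done.

Besides the shell and the picture viewer there is one more tool, called after "Call:" by a JSON object that holds its "name" and its "arguments". move_arm: Moves the arm, as the interface text tells. Its arguments: {"type":"object","properties":{"plan":{"type":"array","items":{"type":"array","items":{"type":"array","items":{"type":"number"}}}},"grip":{"type":"number"},"force":{"type":"number"}},"required":["plan"]}

```bash
mkdir -p pics; cat > h.py <<'E'
import numpy as np, cv2
from scipy.spatial.transform import Rotation as R
from station import bot
def campose(p,st=None):
    if 'hand_eye' in p:
        H=np.array(p['hand_eye']); T=np.eye(4); T[:3,:3]=R.from_rotvec(st['ee_rot']).as_matrix(); T[:3,3]=st['tool_pos']; return T@H
    T=np.eye(4); o=np.array(p['orientation'])
    T[:3,:3]=o if o.shape==(3,3) else R.from_rotvec(o).as_matrix()
    T[:3,3]=p['xyz']; return T
def w(T,x): return (T[:3,:3]@np.array(x)+T[:3,3])
E
python3 - <<'E'
from h import *
st=bot.get_state(); print(st['tool_pos'],st['ee_rot'],st['time'])
for n in ['scene','top','wrist']:
    st=bot.get_state(); p=bot.get_image(n); cv2.imwrite(f'pics/{n}0.png',p['pixels']); T=campose(p,st)
    print(n,p['fx'],p['k1'],T.round(3).tolist())
    for t in ['jaw_grip','block_center','vise','block']:
        for d in bot.landmark_of(p,t)[:1]: print(n,t,round(d['conf'],2),w(T,d['xyz']).round(4))
    if n!='wrist':
      for t in ['multimeter','brush','side_cutters','tape_black']:
        for d in bot.landmark_of(p,t)[:1]: print(n,t,round(d['conf'],2),w(T,d['xyz']).round(4))
print(bot.get_state()['time'])
E
```

```text
[0.23924142 0.54947693 0.23042895] [ 0.3208202   1.54726094 -0.32365824] 0.0
scene 505.78178129322407 -0.05881593601099652 [[0.601, -0.444, 0.665, -0.538], [-0.799, -0.357, 0.484, -0.782], [0.023, -0.822, -0.569, 0.97], [0.0, 0.0, 0.0, 1.0]]
scene jaw_grip 0.65 [0.574  0.0527 0.0806]
scene block_center 0.86 [0.5774 0.1138 0.0569]
scene vise 0.75 [ 0.5817  0.1105 -0.0071]
scene block 0.52 [0.5776 0.1077 0.0335]
scene multimeter 0.69 [ 0.4115 -0.39   -0.0034]
scene brush 0.35 [ 0.578   0.1112 -0.0059]
scene tape_black 0.65 [ 0.3852 -0.2298 -0.0019]
top 416.07313399611814 -0.011666616569966317 [[0.016, -0.991, 0.135, 0.336], [-1.0, -0.013, 0.027, -0.046], [-0.025, -0.136, -0.99, 1.13], [0.0, 0.0, 0.0, 1.0]]
top vise 0.6 [ 0.5873  0.1077 -0.003 ]
top block 0.6 [0.5842 0.1139 0.0334]
top multimeter 0.69 [ 4.162e-01 -3.862e-01  4.000e-04]
top brush 0.78 [ 0.5122 -0.3497  0.001 ]
top side_cutters 0.72 [0.36   0.3022 0.001 ]
top tape_black 0.85 [ 0.3848 -0.2284 -0.0033]
wrist 339.03182617273495 -0.06775530854117838 [[0.4, 0.885, 0.238, 0.179], [0.916, -0.386, -0.104, 0.577], [-0.0, 0.26, -0.966, 0.374], [0.0, 0.0, 0.0, 1.0]]
1.15
```

View pics/scene0.png

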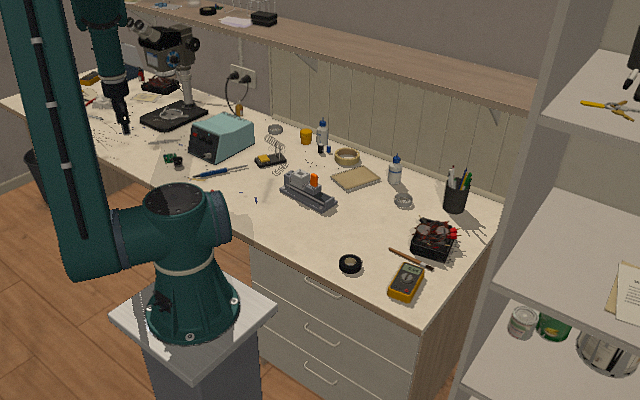

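View pics/top0.png

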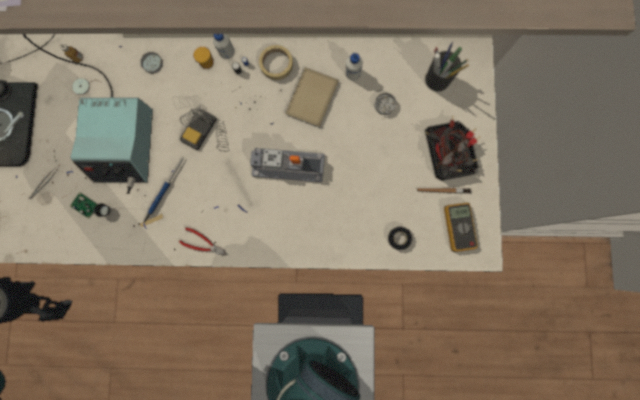

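The scene view shows the vise at about (305,188), with its orange grip at (314,180). In the top view the block is at (270,158) and the grip at (295,160). The vise's -y is roughly world -y. The area around the vise is clear, so I'll go above it for a wrist view.

```bash
cat >> h.py <<'E'
def toolaxes(yaw):
    # tool x down, tool y along vise x (either sign)
    vx=np.array([np.cos(yaw),np.sin(yaw),0]); x=np.array([0,0,-1.]); return np.c_[x,vx,np.cross(x,vx)]
def delta(pos,Rt,st=None):
    st=st or bot.get_state(); Rc=R.from_rotvec(st['ee_rot'])
    for s in (1,-1):
        G=Rt.copy(); G[:,1:]*=s
        rv=(Rc.inv()*R.from_matrix(G)).as_rotvec()
        print('sign',s,'turn units',(np.degrees(rv)/5).round(2),'shift units before-turn axes',(Rc.inv().apply(np.array(pos)-st['tool_pos'])/.03).round(2),'after-turn axes',(G.T@(np.array(pos)-st['tool_pos'])/.03).round(2))
E
python3 - <<'E'
from h import *
st=bot.get_state(); print(R.from_rotvec(st['ee_rot']).as_matrix().round(3)); print(np.array(bot.get_image('wrist')['hand_eye']).round(3), bot.pinch_z)
delta([0.58,0.09,0.30],toolaxes(np.radians(-7)))
E
```

```text
[[-0.     0.399  0.917]
 [-0.     0.917 -0.399]
 [-1.    -0.     0.   ]]
[[ 0.    -0.26   0.966 -0.143]
 [ 1.    -0.001 -0.001  0.   ]
 [ 0.001  0.966  0.26  -0.067]
 [ 0.     0.     0.     1.   ]] 0.0187
sign 1 turn units [14.69  0.    0.  ] shift units before-turn axes [-2.29 -9.53 16.53] after-turn axes [-2.29 13.13 13.84]
sign -1 turn units [-21.31  -0.     0.  ] shift units before-turn axes [-2.29 -9.53 16.53] after-turn axes [ -2.29 -13.13 -13.84]
```

Call:
{"name": "move_arm", "arguments": {"plan": [[[-1,0,0,1,0,0],[-1,0,0,1,0,0],[-0.3,0,0,1,0,0],[0,0,0,1,0,0],[0,0,0,1,0,0],[0,1,0.2,1,0,0],[0,1,0.2,1,0,0],[0,1,0.3,1,0,0],[0,0.9,0.5,1,0,0],[0,0.9,0.5,1,0,0]]], "grip": 85}}

```text
time: 2.45
tool_pos: [0.3864, 0.5811, 0.3]
ee_rot: [0.997, 1.331, -0.997]
force: [0.5, 1.0, 0.2]
gripper_width: 0.0846
```

```bash
python3 - <<'E'
from h import *
print(bot.get_state()['tool_pos'])
delta([0.58,0.09,0.30],toolaxes(np.radians(-7)))
E
```

```text
[0.38641179 0.581085   0.29999145]
sign 1 turn units [4.66 0.   0.  ] shift units before-turn axes [ 0.    1.59 17.52] after-turn axes [-0.    8.4  15.46]
sign -1 turn units [-31.34  -0.     0.  ] shift units before-turn axes [ 0.    1.59 17.52] after-turn axes [ -0.    -8.4  -15.46]
```

Call:
{"name": "move_arm", "arguments": {"plan": [[[0,0.1,1,0,0,0],[0,0.1,1,0,0,0],[0,0.1,1,0,0,0],[0,0.1,1,0,0,0],[0,0.1,1,0,0,0],[0,0.1,1,0,0,0],[0,0.1,1,0,0,0],[0,0.1,1,0,0,0],[0,0.1,1,0,0,0],[0,0.1,1,0,0,0]]]}}

```text
time: 3.7
tool_pos: [0.4996, 0.3008, 0.3003]
ee_rot: [0.995, 1.332, -0.995]
force: [0.5, -0.0, -0.5]
gripper_width: 0.0852
```

Call:
{"name": "move_arm", "arguments": {"plan": [[[0,0.1,1,0,0,0],[0,0.1,1,0,0,0],[0,0.1,1,0,0,0],[0,0.1,1,0,0,0],[0,0.1,1,0,0,0],[0,0,0,1,0,0],[0,0,0,1,0,0],[0,0,0,1,0,0],[0,0,0,1,0,0],[0,0,0,0.6,0,0]]]}}

```text
time: 4.95
tool_pos: [0.5561, 0.1621, 0.3003]
ee_rot: [1.294, 1.152, -1.295]
force: [-0.0, 0.5, -0.3]
gripper_width: 0.0849
```

```bash
cat > look.py <<'E'
from h import *
import sys
st=bot.get_state(); p=bot.get_image('wrist'); cv2.imwrite(f'pics/{sys.argv[1]}.png',p['pixels']); T=campose(p,st)
print(st['tool_pos'],st['gripper_width'])
for t in ['jaw_grip','block_center','vise','block']:
    for d in bot.landmark_of(p,t)[:1]: print(t,round(d['conf'],2),w(T,d['xyz']).round(4))
E
python3 look.py w1
```

```text
[0.55612985 0.16207046 0.30026475] 0.08494053476332238
jaw_grip 0.59 [0.5786 0.0534 0.0808]
block_center 0.6 [0.5786 0.1149 0.0587]
vise 0.6 [0.5794 0.1154 0.0049]
block 0.75 [0.5834 0.1129 0.0383]
```

View pics/w1.png

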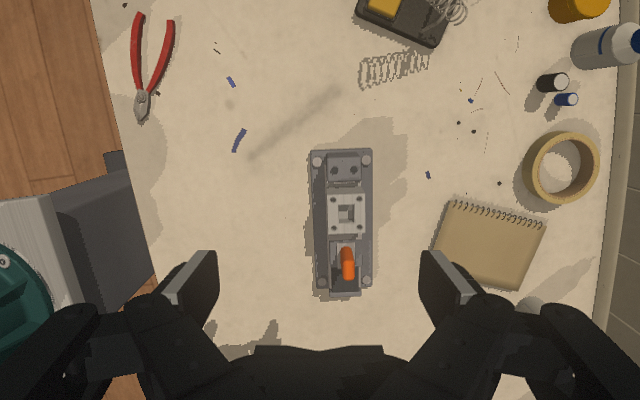

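The wrist view shows the vise almost upright in the frame: bolts near (318,160), (366,160), (321,281) and (367,281), block top at about (327-367,192-235), grip at (347,264). I'll zoom in to refine yaw.

```bash
python3 - <<'E'
import cv2
i=cv2.imread('pics/w1.png')[140:305,290:390]; cv2.imwrite('pics/w1z.png',cv2.resize(i,None,fx=3.6,fy=3.6,interpolation=cv2.INTER_CUBIC))
E
```

```text
(no output)
```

View pics/w1z.png

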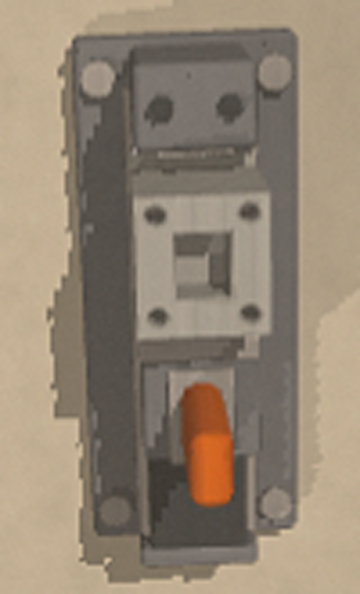

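```bash
cat >> h.py <<'E'
def pix2plane(p,T,uv,z):
    x=(uv[0]-p['cx'])/p['fx']; y=(uv[1]-p['cy'])/p['fy']; r0=np.hypot(x,y); r=r0
    for _ in range(20): r=r0/(1+p['k1']*r*r)
    s=r/r0 if r0>0 else 1
    d=T[:3,:3]@np.array([x*s,y*s,1]); c=T[:3,3]; return c+d*(z-c[2])/d[2]
E
python3 - <<'E'
from h import *
st=bot.get_state(); p=bot.get_image('wrist'); T=campose(p,st)
f=lambda u,v,z: pix2plane(p,T,(290+u/3.6,140+v/3.6),z)
b=[f(*q,.018) for q in [(97,80),(275,72),(117,510),(275,502)]]
c=[f(*q,.082) for q in [(133,197),(268,190),(137,340),(272,335)]]
for q in b+c: print(q.round(4))
for n,q in (('bolts',b),('block',c)):
    for i,j in ((2,0),(3,1)): d=q[j]-q[i]; print(n,np.linalg.norm(d).round(4),'yaw',np.degrees(np.arctan2(-d[0],d[1])).round(2))
    for i,j in ((0,1),(2,3)): d=q[j]-q[i]; print(n,np.linalg.norm(d).round(4),'yawx',np.degrees(np.arctan2(d[1],d[0])).round(2))
    print(np.mean(q,0))
print('grip',f(211,470,.104))
E
```

```text
[0.5534 0.1634 0.018 ]
[0.6156 0.1592 0.018 ]
[ 0.5418 -0.0036  0.018 ]
[ 0.603  -0.0073  0.018 ]
[0.5616 0.1362 0.082 ]
[0.6027 0.1337 0.082 ]
[0.5578 0.0898 0.082 ]
[0.6003 0.0866 0.082 ]
bolts 0.1675 yaw -3.94
bolts 0.167 yaw -4.35
bolts 0.0624 yawx -3.87
bolts 0.0612 yawx -3.44
[0.57845668 0.07791593 0.018     ]
block 0.0465 yaw -4.59
block 0.0472 yaw -2.93
block 0.0412 yawx -3.45
block 0.0426 yawx -4.33
[0.58060914 0.11159511 0.082     ]
grip [0.57614645 0.0534673  0.104     ]
```

```bash
python3 - <<'E'
from h import *
delta([0.5765,0.0537,0.068],toolaxes(np.radians(-4)))
E
```

```text
sign 1 turn units [-0.5  0.   0. ] shift units before-turn axes [7.74 1.08 3.51] after-turn axes [7.74 0.93 3.56]
sign -1 turn units [35.5  0.  -0. ] shift units before-turn axes [7.74 1.08 3.51] after-turn axes [ 7.74 -0.93 -3.56]
```

Call:
{"name": "move_arm", "arguments": {"plan": [[[0,0,0,-0.5,0,0],[0.5,0.24,0.9,0,0,0],[0.5,0.23,0.9,0,0,0],[0.5,0.23,0.9,0,0,0],[0.5,0.23,0.86,0,0,0],[0.8,0,0,0,0,0],[0.8,0,0,0,0,0],[0.8,0,0,0,0,0],[0.8,0,0,0,0,0],[0,0,0,0,0,0]]]}}

```text
time: 6.5
tool_pos: [0.5749, 0.0536, 0.1426]
ee_rot: [1.259, 1.178, -1.264]
force: [0.1, -0.4, 0.2]
gripper_width: 0.085
```

```bash
python3 look.py w2; python3 -c "
from h import *
delta([0.5765,0.0537,0.068],toolaxes(np.radians(-4)))"
```

```text
[0.57490218 0.05363565 0.14262658] 0.08495113739816436
jaw_grip 0.66 [0.5805 0.0562 0.0799]
block_center 0.79 [0.5793 0.1127 0.0562]
vise 0.54 [0.5803 0.1129 0.0572]
block 0.7 [0.5814 0.1137 0.0401]
sign 1 turn units [-0.01 -0.   -0.03] shift units before-turn axes [ 2.59 -0.04 -0.  ] after-turn axes [ 2.59 -0.03 -0.  ]
sign -1 turn units [35.99 -0.04  0.  ] shift units before-turn axes [ 2.59 -0.04 -0.  ] after-turn axes [2.59 0.03 0.  ]
```

View pics/w2.png

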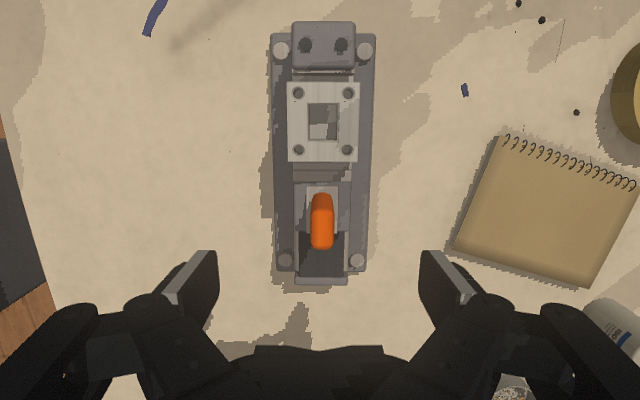

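Grip at (322,222), centred between the fingers (218 and 420), and the vise is upright in the picture. I'll go down and pinch.

Call:
{"name": "move_arm", "arguments": {"plan": [[[0.65,0,0,0,0,0],[0.65,0,0,0,0,0],[0.65,0,0,0,0,0],[0.6,0,0,0,0,0],[0,0,0,0,0,0],[0,0,0,0,0,0],[0,0,0,0,0,0],[0,0,0,0,0,0],[0,0,0,0,0,0],[0,0,0,0,0,0]]]}}

```text
time: 8.0
tool_pos: [0.5765, 0.0536, 0.0679]
ee_rot: [1.261, 1.175, -1.261]
force: [0.5, 0.1, 0.3]
gripper_width: 0.0851
```

Call:
{"name": "move_arm", "arguments": {"plan": [[[0,0,0,0,0,0],[0,0,0,0,0,0],[0,0,0,0,0,0],[0,0,0,0,0,0],[0,0,0,0,0,0],[0,0,0,0,0,0],[0,0,0,0,0,0],[0,0,0,0,0,0],[0,0,0,0,0,0],[0,0,0,0,0,0]]], "grip": 5, "force": 35}}

```text
time: 9.25
tool_pos: [0.5767, 0.0536, 0.0678]
ee_rot: [1.261, 1.175, -1.261]
force: [0.8, -0.1, -0.2]
gripper_width: 0.0137
```

Width is 13.7 mm, so the fin is pinched. Next, slide the jaw 38 mm along tool +z (the vise's -y).

Call:
{"name": "move_arm", "arguments": {"plan": [[[0,0,0.15,0,0,0],[0,0,0.2,0,0,0],[0,0,0.2,0,0,0],[0,0,0.2,0,0,0],[0,0,0.2,0,0,0],[0,0,0.2,0,0,0],[0,0,0.12,0,0,0],[0,0,0,0,0,0],[0,0,0,0,0,0],[0,0,0,0,0,0]]]}}

```text
time: 10.5
tool_pos: [0.5738, 0.0149, 0.0679]
ee_rot: [1.26, 1.174, -1.261]
force: [1.6, -4.1, 1.6]
gripper_width: 0.0135
```

```bash
python3 look.py w3
```

```text
[0.57377276 0.014873   0.06785388] 0.013539253529675613
jaw_grip 0.69 [0.5724 0.018  0.0836]
block_center 0.88 [0.58   0.1139 0.0579]
block 0.74 [0.5823 0.114  0.0388]
```

View pics/w3.png

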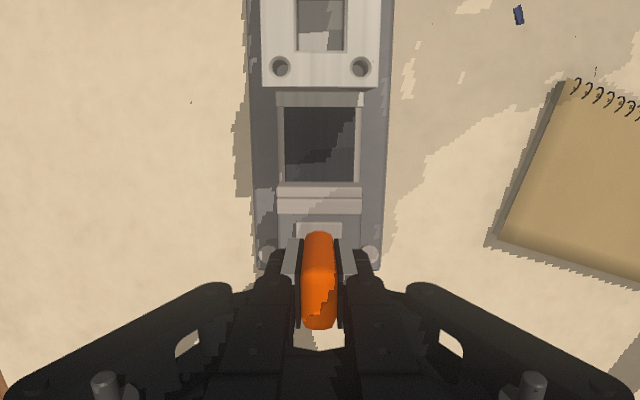

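The jaw moved 38.7 mm; there is a clear gap in the picture between the jaw face (row ~185) and the block (row ~85). Release and go up.

Call:
{"name": "move_arm", "arguments": {"plan": [[[0,0,0,0,0,0],[0,0,0,0,0,0],[0,0,0,0,0,0],[0,0,0,0,0,0],[0,0,0,0,0,0],[-0.6,0,0,0,0,0],[-0.8,0,0,0,0,0],[-0.8,0,0,0,0,0],[-0.8,0,0,0,0,0],[-0.8,0,0,0,0,0]]], "grip": 85}}

```text
time: 12.0
tool_pos: [0.5737, 0.0156, 0.1826]
ee_rot: [1.261, 1.175, -1.261]
force: [-0.5, 0.3, -0.3]
gripper_width: 0.085
```

```bash
python3 look.py w4; python3 -c "
from h import *
delta([0.5806,0.1116,0.043],toolaxes(np.radians(-4)))"
```

```text
[0.573671   0.01563282 0.18260708] 0.08502753454567502
jaw_grip 0.97 [0.5743 0.0171 0.0832]
block_center 0.81 [0.5822 0.1142 0.0569]
block 0.9 [0.5834 0.1106 0.0396]
sign 1 turn units [-0.01  0.    0.01] shift units before-turn axes [ 4.6   0.02 -3.21] after-turn axes [ 4.6   0.02 -3.21]
sign -1 turn units [ 3.599e+01  2.000e-02 -0.000e+00] shift units before-turn axes [ 4.6   0.02 -3.21] after-turn axes [ 4.6  -0.02  3.21]
```

View pics/w4.png

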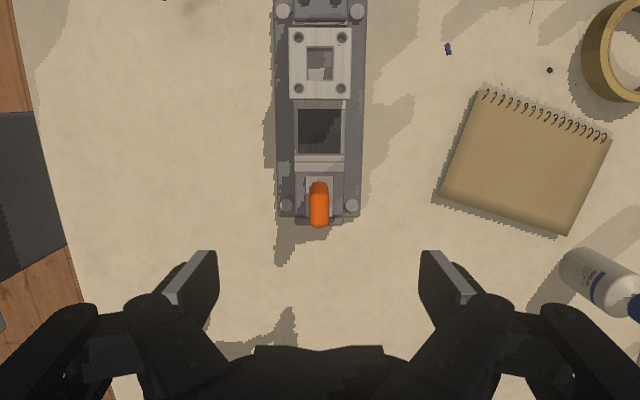

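Jaw stays open (grip at (319,203)), block top centre at (320,63), in line with the fingers' centre. Move over and go down.

Call:
{"name": "move_arm", "arguments": {"plan": [[[0,0,-0.8,0,0,0],[0,0,-0.8,0,0,0],[0,0,-0.8,0,0,0],[0,0,-0.8,0,0,0],[0.8,0,0,0,0,0],[0.8,0,0,0,0,0],[0.8,0,0,0,0,0],[0.8,0,0,0,0,0],[0,0,0,0,0,0],[0,0,0,0,0,0]]]}}

```text
time: 13.5
tool_pos: [0.5805, 0.1114, 0.0857]
ee_rot: [1.261, 1.175, -1.261]
force: [-0.7, 0.3, 0.6]
gripper_width: 0.085
```

```bash
python3 look.py w5; python3 -c "
from h import *
delta([0.5806,0.1116,0.043],toolaxes(np.radians(-4)))"
```

```text
[0.58049354 0.11136347 0.08570657] 0.0849515833195291
jaw_grip 0.47 [0.5796 0.1165 0.0588]
block_center 0.8 [0.5805 0.1124 0.0587]
block 0.8 [0.5808 0.1123 0.041 ]
sign 1 turn units [-0.01 -0.   -0.02] shift units before-turn axes [ 1.45 -0.02 -0.  ] after-turn axes [ 1.45 -0.02 -0.  ]
sign -1 turn units [ 3.599e+01 -3.000e-02  0.000e+00] shift units before-turn axes [ 1.45 -0.02 -0.  ] after-turn axes [1.45 0.02 0.  ]
```

View pics/w5.png

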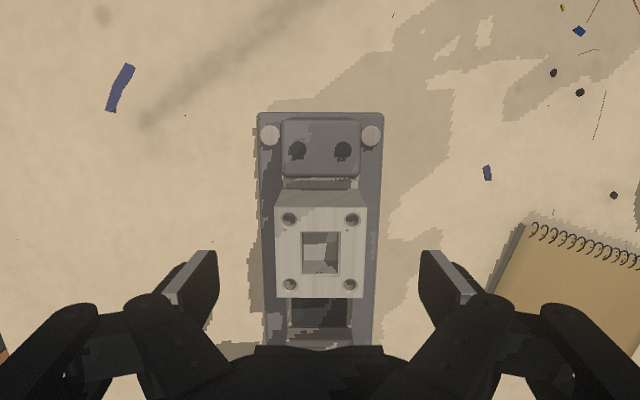

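The block top (274-366, 205-298) is square and centred between the fingers. Down 43 mm, then close.

Call:
{"name": "move_arm", "arguments": {"plan": [[[0.4,0,0,0,0,0],[0.4,0,0,0,0,0],[0.4,0,0,0,0,0],[0.25,0,0,0,0,0],[0,0,0,0,0,0],[0,0,0,0,0,0],[0,0,0,0,0,0],[0,0,0,0,0,0],[0,0,0,0,0,0],[0,0,0,0,0,0]]]}}

```text
time: 15.0
tool_pos: [0.5807, 0.1114, 0.0424]
ee_rot: [1.261, 1.175, -1.261]
force: [-0.6, -0.4, 0.1]
gripper_width: 0.085
```

Call:
{"name": "move_arm", "arguments": {"plan": [[[0,0,0,0,0,0],[0,0,0,0,0,0],[0,0,0,0,0,0],[0,0,0,0,0,0],[0,0,0,0,0,0],[0,0,0,0,0,0],[0,0,0,0,0,0],[0,0,0,0,0,0],[0,0,0,0,0,0],[0,0,0,0,0,0]]], "grip": 30, "force": 60}}

```text
time: 16.25
tool_pos: [0.5808, 0.1114, 0.0425]
ee_rot: [1.261, 1.175, -1.261]
force: [-0.4, 0.2, 4.3]
gripper_width: 0.0412
```

Width 41.2 mm, so the block is gripped. Lift it straight up, 125 mm in total.

Call:
{"name": "move_arm", "arguments": {"plan": [[[-0.1,0,0,0,0,0],[-0.2,0,0,0,0,0],[-0.2,0,0,0,0,0],[-0.25,0,0,0,0,0],[-0.25,0,0,0,0,0],[-0.25,0,0,0,0,0],[-0.25,0,0,0,0,0],[-0.25,0,0,0,0,0],[-0.25,0,0,0,0,0],[-0.1,0,0,0,0,0]]]}}

```text
time: 17.5
tool_pos: [0.5809, 0.1114, 0.1059]
ee_rot: [1.261, 1.174, -1.26]
force: [0.4, 0.7, -2.3]
gripper_width: 0.0412
```

```bash
python3 look.py w6
```

```text
[0.5808965  0.11142248 0.10594235] 0.04116720676472875
block_center 0.97 [0.5807 0.1161 0.1207]
vise 0.92 [0.5793 0.1114 0.0015]
block 0.95 [0.5835 0.1114 0.1   ]
```

View pics/w6.png

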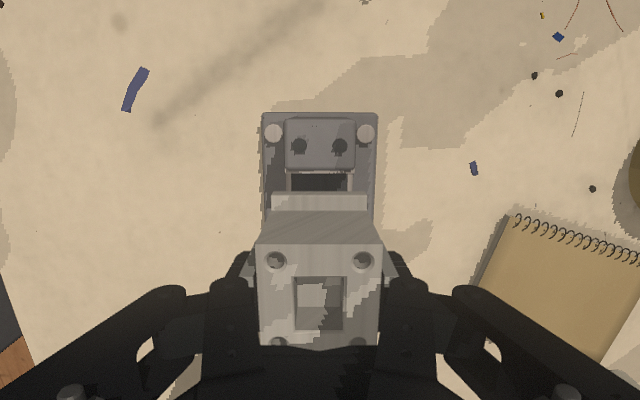

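The block is in the fingers, level, with its top at (258-382, 243-345), and it has lifted clear of the vise. I'll carry on up.

Call:
{"name": "move_arm", "arguments": {"plan": [[[-0.2,0,0,0,0,0],[-0.3,0,0,0,0,0],[-0.3,0,0,0,0,0],[-0.35,0,0,0,0,0],[-0.35,0,0,0,0,0],[-0.3,0,0,0,0,0],[-0.2,0,0,0,0,0],[-0.1,0,0,0,0,0],[0,0,0,0,0,0],[0,0,0,0,0,0]]]}}

```text
time: 19.0
tool_pos: [0.5803, 0.1114, 0.1679]
ee_rot: [1.26, 1.176, -1.262]
force: [-0.7, -0.8, -2.7]
gripper_width: 0.0415
```

Call:
{"name": "move_arm", "arguments": {"plan": [[[0,0,0,0,0,0],[0,0,0,0,0,0],[0,0,0,0,0,0],[0,0,0,0,0,0],[0,0,0,0,0,0],[0,0,0,0,0,0],[0,0,0,0,0,0],[0,0,0,0,0,0],[0,0,0,0,0,0],[0,0,0,0,0,0]]]}}

```text
time: 20.25
tool_pos: [0.5805, 0.1114, 0.1683]
ee_rot: [1.261, 1.175, -1.261]
force: [-0.5, -1.2, -2.7]
gripper_width: 0.0413
```

```bash
python3 look.py w7; python3 - <<'E'
from h import *
for n in ('scene','top'):
    p=bot.get_image(n); T=campose(p)
    for t in ['jaw_grip','block_center','vise','multimeter','brush','side_cutters','tape_black']:
        for d in bot.landmark_of(p,t)[:1]: print(n,t,round(d['conf'],2),w(T,d['xyz']).round(4))
    if n=='scene': cv2.imwrite('pics/s7.png',cv2.resize(p['pixels'][120:260,230:420],None,fx=4,fy=4))
E
```

```text
[0.58051433 0.11137556 0.16826161] 0.041336319938670964
jaw_grip 0.48 [0.5821 0.1145 0.164 ]
block_center 0.84 [0.5809 0.1144 0.1842]
vise 0.65 [0.5828 0.1123 0.0029]
block 0.94 [0.5827 0.1111 0.1645]
scene jaw_grip 0.73 [0.5714 0.0115 0.081 ]
scene block_center 0.58 [0.5773 0.1149 0.1839]
scene vise 0.68 [ 0.5802  0.1117 -0.0059]
scene multimeter 0.79 [ 0.4111 -0.3883 -0.0012]
scene brush 0.72 [0.576  0.113  0.1825]
scene side_cutters 0.51 [0.5781 0.1105 0.1815]
scene tape_black 0.59 [ 0.3851 -0.2327 -0.0019]
top jaw_grip 0.5 [0.5772 0.0113 0.0868]
top block_center 0.65 [ 0.5823  0.1081 -0.0013]
top vise 0.77 [ 0.5843  0.1077 -0.0031]
top multimeter 0.97 [ 0.4138 -0.3857 -0.0013]
top brush 0.46 [ 0.5112 -0.3474  0.0031]
top tape_black 0.76 [ 0.3901 -0.2286 -0.0034]
```

View pics/w7.png

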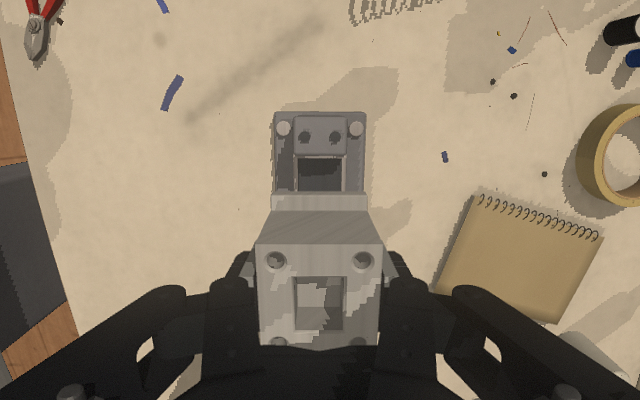

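View pics/s7.png

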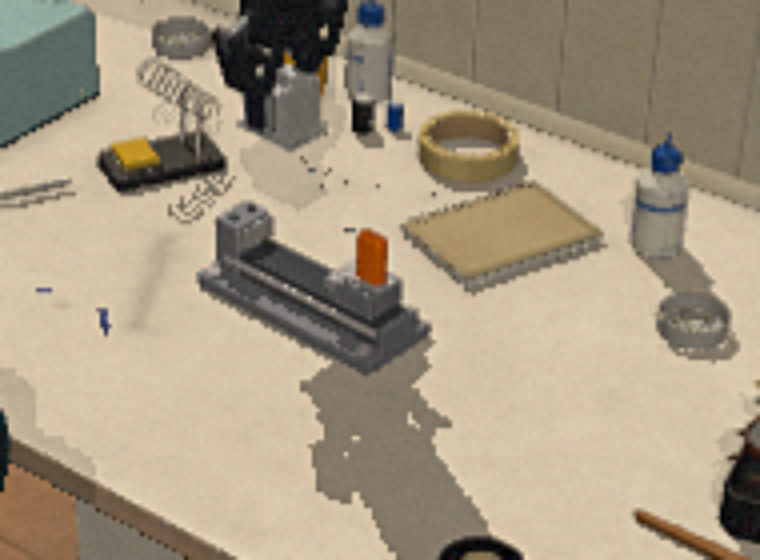

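The block is held level at (258-382, 243-345) in the wrist view, in the same place in the fingers as before. The scene view shows the vise empty with its jaw back (orange grip at crop (372,257)). Handing in.

```bash
python3 -c "
from h import *
s=bot.get_state(); print(s['time'],s['tool_pos'],s['gripper_width'],np.abs(s['joint_vel']).max()); print(bot.sign_off())"
```

```text
21.3 [0.58056487 0.11138932 0.16828249] 0.041508615023150654 0.0006882565872342943
the job is handed in; nothing more can be done
None
```

I opened the vise jaw and lifted the block straight out, and handed the job in with it held level in the gripper above its seat. The clock read 21.3 s.

**Jaw:** I pinched the orange grip and slid it back 38.7 mm by the arm's own reading. Network readings of the grip before and after gave about 36 to 42 mm, and the pictures show the jaw still open.

**Block:** I gripped it on its x faces with 60 N and raised it about 125 mm.
- **Height:** its centre reads about 0.184 m above the worktop, so its underside is about 125 mm above the bed.
- **Position:** it is within about 4 mm sideways of straight above the seat.
- **Hold:** the opening is 41.5 mm, the arm reads as still, and the block looks level in the wrist picture.

**Bystanders:** the multimeter, brush and tape read within about 5 mm of where they started.

**Checks that failed or disagreed:**
- The side cutters have no usable final reading. The top camera did not report them, and the scene camera placed them on the held block. They show in the last wrist picture, but I did not measure them there; the arm only passed high above that part of the bench.
- The scene camera also misplaced the brush on the held block. For the brush I used the top camera.
- The top camera put the block centre on the worktop (z about 0). I discounted that, since the wrist and scene cameras both gave 0.184 m.
- One wrist reading placed the jaw grip on the held block. I discounted that too, because the scene and top cameras agree on the open position.

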